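# Unbolt and open the second door of the preserves locker

## Robot

A 6-joint arm with a two-finger parallel gripper is mounted at the origin on the work surface. World frame = base frame: x ahead of the robot, y to its left, z up, the work surface at z = 0. Lengths are in m, angles in rad, forces in N, time in s.
With the tool pointing down it reaches from about 0.35 to 0.775 m from the base axis. Payload 7.3 kg.
Tool frame: the origin (TCP) lies on the centre line of the jaws, within the pads' length; the fingertips stand 17 mm ahead of it and the grasp point (between the pads) lies 2 mm behind it (robot.tcp_to_tips is the distance from the TCP to the fingertips, in m); z points along the fingers, y is the line along which they close (so a half turn about z gives the same grasp; the last joint's range is limited). The gripper opens to 92 mm and grips with 3 to 60 N. Pads are 19 mm wide; open, the fingers measure 130 mm over their backs; the gripper's body (75 mm by 190 mm) begins 47 mm behind the grasp point.
Start: joints at [1.197, 0.342, 1.524, -0, 1.275, -0.146], TCP at [0.119, 0.511, 0.244] pointing down, gripper open.
Joint ranges: [-2.53, 2.53], [-0.77, 2.02], [0.04, 2.7], [-1, 4.14], [0.28, 2.66], [-3.11, 3.11]. Speed limits (rad/s): [2.57, 2.57, 3.14, 3.14, 3.14, 3.14].

## Interface

Orientations are given as [roll, pitch, yaw] about the fixed x, y, z axes, in that order (R = Rz(yaw) Ry(pitch) Rx(roll)).
In Python, from cell import robot gives the robot as it stands. The module is installed in compiled form; this text tells all that it offers.
- The arm moves only by the tool carry_out, never from a script. Its argument "commands" is a list of rows, each a list of 3 entries, a list of its own where there are three numbers: the shift along the tool's x, y, z in m, then the turn about the tool's z in rad, then the opening, from 0 (shut) to 1 (fully open). In form: [[[dx, dy, dz], yaw, claw], ...]. A call has 1 to 20 rows; each row shifts and turns the commanded pose from where the row before left it, along the tool's axes as they then stand; what a row does not reach is not made up. A row lasts 1/8 s, in which the tool goes at most 62.5 mm and 10.7 degrees, less where a joint would pass 70% of its speed; a pose out of reach is approached as far as the arm can. A call is refused whole if a number of a shift passes 0.0625 or a number of a turn 0.188, either way. A call with a gripper value outside its range is refused whole. The fingers move at their own pace and stop on an object; "newtons" is the grip in N (left out, the last holds). Time passes only in rows, so rows that do not move let the fingers close. It gives the time, the measured TCP pose, the force, the opening and the grip force at its end, in the units of the state.
- robot.observe(): the state, without advancing time (a new reading comes with each control period).
- robot.read_camera(name): name is "side" or "top"; returns a dict with "pixels" (480x640x3 uint8, red, green, blue), "fx", "fy", "cx", "cy" (pixels), "k1" (the pictures are not rectified: a ray, as slopes to the right and down, at radius r is drawn at 1 + k1 r^2 times it, then the intrinsics apply), "view" (4x4, takes a point from world to camera coordinates). Camera axes: x right, y up, looking along -z (the intrinsics and any distortion apply to the point x, -y, -z); pixel columns grow to the right and rows downward; lengths in m; the calibration is good to about 2 mm. A picture is of the moment at which its call begins. There is no depth.
- robot.hand_in(): hands the job in; it is judged then, once.
Trained networks look in a picture, given as the dict that the camera call returned (one of the last four; its "shot" number tells which), for a name from the list of things; names that differ only in an ending like _2 or _b are one class to them, and where a whole thing is asked for, a point or a joint stands for the part that bears it (a point fixed in the world has none). Each returns a list of dicts, best first, with "p" (0 to 1); they miss things now and then, are a little off and sometimes report something else, mostly with a low value. They report only what shows in the picture. A call takes as long as a camera call. They do not tell look-alikes from the thing itself.
- robot.find_in(picture, name): "at" ([column, row] in pixels, amid what is visible of it).
- robot.tip_of(picture, name): "at" ([column, row] in pixels: a listed point, or the origin of a listed thing).
The state is a dict: "time": time; "qpos": joint angles; "qvel": joint speeds; "joint_efforts": joint torques, N m; "tool_pos": TCP position; "tool_rot": TCP orientation; "contact_force": force on the tool from outside, world axes, zero at the start; "torque": the same for the moment, N m; "opening": finger opening in m; "grip_force": force on a finger pad.
Only numpy, scipy, OpenCV 4.12 (cv2) and the standard library are available. Lean on these libraries where they do the work, as an engineer would, in place of code of your own. Each camera call takes 0.05 s, during which the arm holds its last target. There are 200 camera calls.

## Task

One door of the wooden preserves locker already stands open; the other is still held shut by the flush bolt near its free edge. Draw that bolt fully back out of the end rail while the door is still shut, then swing the bolted door up by its pull until it stands about upright, and leave it standing with the bolt still drawn. Leave the jar inside the locker standing where it is.

Things in the scene. Friction and masses are not known exactly. Their poses are not given: they have to be found in the camera images.
- locker: Low wooden locker fixed to the table, 330 mm (its x) by 370 (its y) by 118 high. Origin: centre of its underside, z up, x roughly away from the robot. Its top is two flat hatch doors, 268 by 176 by 18 mm, meeting at its y = 0, tops at z = 118 mm when shut, hinged along x at y = +180 and -180 mm, z = 118. The +y door is shut and bolted, the -y door stands open.
- bolt (a joint): Flush bolt of the +y door: 0 m = shot into the far (+x) end rail, grows as it is drawn to locker -x; free of the rail from 0.020, 0.032 = fully drawn; starts at 0 to 0.006. Steel thumb piece, 12 mm (x) by 16 (y), 33 tall above the door top, on a steel plate at locker x = 85 mm minus the joint value, y = 25. Slides with 3 N friction, stays where left, truly locks the door.
- bolted_door (a joint): Hinge of the +y door: 0 rad = shut (flat), grows as its free edge (at locker y = 0) rises and swings over towards locker +y; pi/2 = upright, stop at 1.75. Stiff hinge: the door stays at any angle where it is left. Lifting it by the pull takes about 6 N once unbolted. The round bar turns in a grip of about 30 N.
- pull (a point): Middle of the bolted door's pull: a round dark steel bar, 12 mm thick, 80 mm long, parallel to locker x, on a leg at each end, its axis 36 mm above the door's top face (30 mm free beneath). Door shut: at locker x = -60, y = 40, z = 154 mm. It moves with the door, 140 mm along the door from the hinge axis. The open door has one like it.
- jar_in: Preserve jar, 72 mm in diameter and 88 mm tall, standing upright on the floor of the locker's open half, below the level of the doors. Origin: centre of its underside, z along its axis.
There are look-alikes about, which are no part of the job. What is shaped like the jar_in but turquoise is not meant.

How it is judged:
On the way, in this order (a step that is already met when the one before it is completed fails the run):
1. the bolt is drawn back clear of the end rail while the door is still shut (value of joint bolt above 0.024 m and value of joint bolted_door below 0.1 rad), for 0.1 s.
2. the bolted door is swung up to about upright (value of joint bolted_door above 1.2 rad), for 0.1 s.
At the end, for the whole second after the job is handed in: The bolted door stands open at 1.2 rad or more (about upright), its bolt is still drawn by more than 20 mm, and the jar inside the locker stands upright (within 0.2 rad) at rest (value of joint bolted_door above 1.2 rad and value of joint bolt above 0.02 m and linear speed of jar_in below 0.03 m/s and angle between jar_in's own z axis and vertical below 0.2 rad); the robot touches nothing.
It fails at once if the jar inside the locker is knocked over or shifted by more than 30 mm (distance of jar_in from where it was at the start of the episode above 0.03 m or angle between jar_in's own z axis and vertical above 0.4 rad).
It also fails if it takes over 43 s, if anything falls off the work surface, if the arm or the gripper's body presses on something with over 40 N, if the wrist force passes 120 N, or if a joint passes its speed limit or range.

## Working session

There is one attempt and no reset: what is moved stays moved. The work goes in short steps, Python scripts to look and compute and a tool call to move; the robot and the scene stay as the last step left them, time stands still between calls to the robot, and variables do not carry over. Pictures are saved under pics/ and viewed, at most 10 in all, crops included, and the job is handed in when it is done.

Besides the shell and the picture viewer there is one more tool, called after "Request:" as a command line: name --argument value ..., lists and objects as JSON in quotes. carry_out: Moves the arm, as the interface text tells. Its arguments: {"type":"object","properties":{"commands":{"type":"array"},"newtons":{"type":"number"}},"required":["commands"]}

```bash
mkdir -p pics; cat > h.py <<'E'
import numpy as np, cv2
from cell import robot
def ray(p,at):
    u=(np.array(at,float)-[p['cx'],p['cy']])/[p['fx'],p['fy']]
    s=u.copy()
    for _ in range(30): s=u/(1+p['k1']*(s@s))
    V=np.array(p['view']); R=V[:3,:3]; o=-R.T@V[:3,3]
    d=R.T@np.array([s[0],-s[1],-1]); return o,d/np.linalg.norm(d)
def tri(rs):
    A=sum(np.eye(3)-np.outer(d,d) for o,d in rs); b=sum((np.eye(3)-np.outer(d,d))@o for o,d in rs)
    x=np.linalg.solve(A,b); return x,[float(np.linalg.norm((np.eye(3)-np.outer(d,d))@(x-o))) for o,d in rs]
def onz(r,z): o,d=r; return o+d*(z-o[2])/d[2]
def proj(p,X):
    V=np.array(p['view']); c=V[:3,:3]@np.array(X)+V[:3,3]; s=np.array([c[0],-c[1]])/-c[2]
    s=s*(1+p['k1']*(s@s)); return s*[p['fx'],p['fy']]+[p['cx'],p['cy']]
def save(p,n): cv2.imwrite('pics/'+n,p['pixels'][:,:,::-1])
E
python3 - <<'E'
from h import *
np.set_printoptions(precision=4,suppress=True)
s=robot.observe(); print(s['time'],s['tool_pos'],s['tool_rot'])
for c in ('side','top'):
    p=robot.read_camera(c); save(p,c+'1.png'); V=np.array(p['view']); print(c,-V[:3,:3].T@V[:3,3],V[:3,:3])
    for n in ('bolt','pull','bolted_door','locker','jar_in'):
        for f in ('find_in','tip_of'):
            print(n,f,[(np.round(d['at']).tolist(),round(d['p'],2)) for d in getattr(robot,f)(p,n)][:4])
E
```

```text
0.0 [0.1184 0.5111 0.2431] [-3.14   -0.0002  2.9138]
side [-0.1273 -0.1705  0.6013] [[ 0.3357 -0.9417  0.0217]
 [ 0.5124  0.2019  0.8347]
 [-0.7905 -0.269   0.5503]]
bolt find_in [([309.0, 189.0], 0.58)]Traceback (most recent call last):
  File "<stdin>", line 8, in <module>
ValueError: it knows: jar_in, locker, pull
```

```bash
python3 - <<'E'
from h import *
np.set_printoptions(precision=4,suppress=True)
for c in ('side','top'):
    p=robot.read_camera(c); save(p,c+'2.png'); V=np.array(p['view']); print(c,-V[:3,:3].T@V[:3,3])
    for n in ('bolt','pull','locker','jar_in'):
        for f in ('find_in','tip_of'):
            if f=='tip_of' and n=='bolt': continue
            print(n,f,[(np.round(d['at'],1).tolist(),round(d['p'],2)) for d in getattr(robot,f)(p,n)][:4])
print(robot.observe()['time'])
E
```

```text
side [-0.1273 -0.1705  0.6013]
bolt find_in [([313.6, 190.2], 0.68)]
pull find_in [([250.8, 222.8], 0.96)]
pull tip_of [([262.2, 222.5], 0.93)]
locker find_in [([302.1, 271.5], 0.92)]
locker tip_of []
jar_in find_in [([494.4, 313.5], 0.91), ([478.8, 371.0], 0.74), ([376.4, 252.9], 0.66)]
jar_in tip_of [([488.0, 344.4], 0.94), ([374.7, 275.2], 0.84), ([471.8, 395.1], 0.55)]
top [0.4672 0.0273 1.0351]
bolt find_in [([275.0, 181.0], 0.49)]
pull find_in [([238.0, 231.2], 0.91)]
pull tip_of [([262.7, 263.5], 0.6)]
locker find_in [([299.5, 235.0], 0.63)]
locker tip_of [([290.9, 236.9], 0.7)]
jar_in find_in [([339.6, 198.5], 0.9), ([435.9, 300.3], 0.87), ([443.5, 244.7], 0.73)]
jar_in tip_of [([434.3, 245.8], 0.98), ([340.3, 202.1], 0.82), ([428.1, 299.2], 0.58)]
0.9
```

View pics/side2.png

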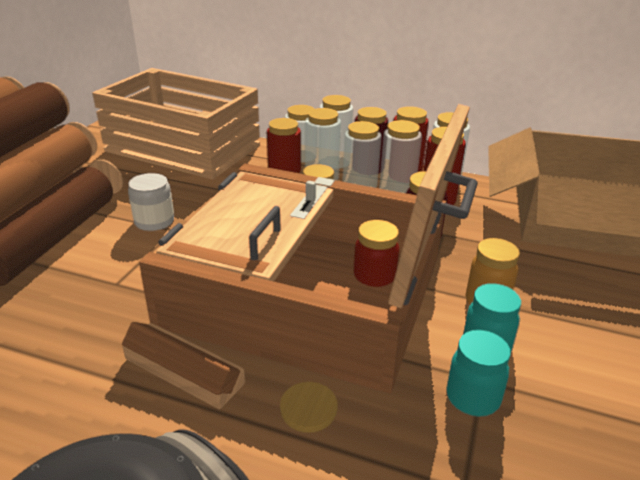

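View pics/top2.png

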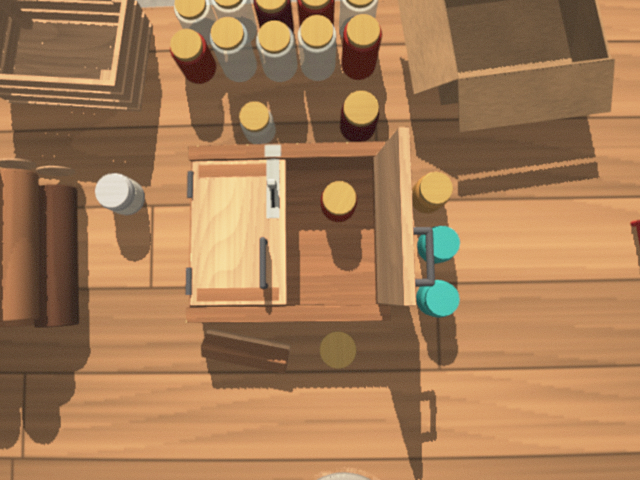

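The locker is nearly aligned with the world axes. The pull bar's middle is at about top (263,263) and side (264,226). The bolt thumb piece is at about top (272,185) and side (311,186). The inner jar is at top (339,200). Next I'll enlarge the bolt and pull in both views.

```bash
python3 - <<'E'
from h import *
a=cv2.imread('pics/side2.png')[160:270,210:360]; b=cv2.imread('pics/top2.png')[140:320,180:300]
a=cv2.resize(a,None,fx=3,fy=3,interpolation=cv2.INTER_CUBIC); b=cv2.resize(b,None,fx=3,fy=3,interpolation=cv2.INTER_CUBIC)
c=np.zeros((540,810,3),np.uint8); c[:330,:450]=a; c[:540,450:810]=b
cv2.imwrite('pics/crop.png',c[:,:800])
E
```

```text
(no output)
```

View pics/crop.png

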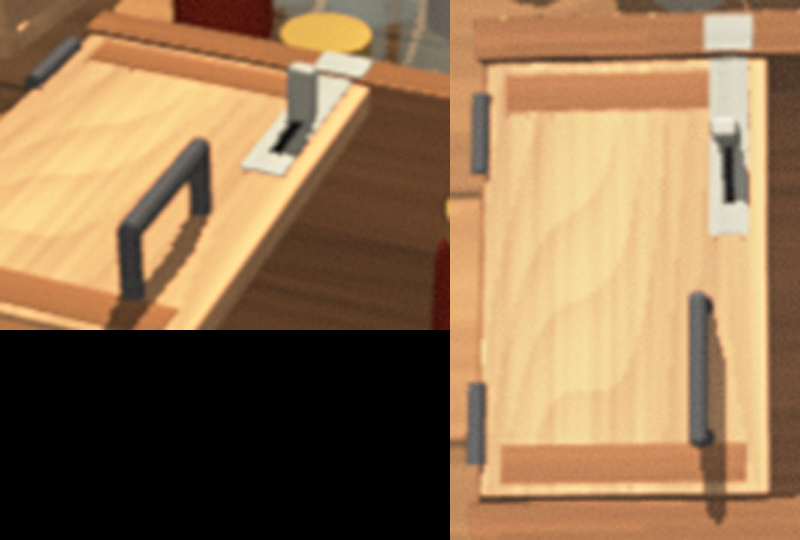

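```bash
cat > m.py <<'E'
from h import *
np.set_printoptions(precision=4,suppress=True)
S=robot.read_camera('side');T=robot.read_camera('top')
for n,a,b in (('near',(253.3,235.3),(263.7,286.7)),('far',(276.7,209.3),(262.7,239)),('thumbtop',(310.7,182.7),(271.7,181.3)),('pulltip',(262.2,222.5),(262.7,263.5)),('jar_base',(374.7,275.2),(340.3,202.1))):
    print(n,*tri([ray(S,a),ray(T,b)]))
C=np.array([onz(ray(T,a),.118) for a in ((192.3,160.7),(285.7,160),(286.3,304.7),(190.7,306))])[:,:2]; print(C)
L=np.array([[134,178],[134,2],[-134,2],[-134,178]])/1e3
M,B=C.mean(0),L.mean(0); H=(L-B).T@(C-M); th=np.arctan2(H[0,1]-H[1,0],H[0,0]+H[1,1]); R=np.array([[np.cos(th),-np.sin(th)],[np.sin(th),np.cos(th)]])
t=M-R@B; print('yaw',th,'org',t, (R@L.T).T+t-C)
for n,q in (('pull',(-.06,.04)),('bolt0',(.085,.025))): print(n,R@q+t)
E
python3 m.py
```

```text
near [0.4744 0.1359 0.1568] [0.000664500393824588, 0.0006645003938246577]
far [0.5586 0.1379 0.151 ] [0.0005455151734312311, 0.0005455151734312873]
thumbtop [0.6632 0.1225 0.1467] [0.0012319571190446078, 0.0012319571190446998]
pulltip [0.5145 0.1394 0.1532] [0.0022225044073156904, 0.002222504407315614]
jar_base [ 0.6472 -0.0027  0.0037] [0.0035022457418887733, 0.003502245741888738]
[[0.7128 0.2742]
 [0.71   0.0979]
 [0.442  0.0992]
 [0.4418 0.2739]]
yaw -0.003646761063985035 org [0.5763 0.0963] [[-0.0019 -0.0004]
 [ 0.0004 -0.0001]
 [ 0.0003 -0.0004]
 [ 0.0011  0.0009]]
pull [0.5165 0.1365]
bolt0 [0.6614 0.121 ]
```

Request:
carry_out --commands '[[[0,0,0],-0.114,0.5],[[0,0,0],-0.114,0.5],[[-0.039,-0.028,0],0,0.5],[[-0.039,-0.028,0],0,0.5],[[-0.039,-0.028,0],0,0.5],[[-0.039,-0.028,0],0,0.5],[[-0.039,-0.028,0],0,0.5],[[-0.039,-0.028,0],0,0.5],[[-0.039,-0.028,0],0,0.5],[[-0.039,-0.028,0],0,0.5],[[-0.039,-0.028,0],0,0.5],[[-0.039,-0.028,0],0,0.5],[[-0.039,-0.028,0],0,0.5],[[-0.039,-0.028,0],0,0.5],[[-0.039,-0.028,0],0,0.5],[[-0.036,-0.025,0],0,0.5],[[0,0,0],0,0.5],[[0,0,0],0,0.5]]' --newtons 20

```text
time: 3.25
tool_pos: [0.6611, 0.1229, 0.2433]
tool_rot: [3.141, -0.001, -3.141]
contact_force: [-0.6, -0.0, -0.3]
opening: 0.0462
grip_force: 0.0
```

Request:
carry_out --commands '[[[0,0,0.03],0,0.5],[[0,0,0.03],0,0.5],[[0,0,0.025],0,0.5],[[0,0,0.018],0,0.5],[[0,0,0],0,0.5],[[0,0,0],0,0.5],[[0,0,0],0,0],[[0,0,0],0,0],[[0,0,0],0,0],[[0,0,0],0,0]]' --newtons 20

```text
time: 4.5
tool_pos: [0.6617, 0.1225, 0.1409]
tool_rot: [3.141, 0.0, -3.142]
contact_force: [0.4, -0.2, -0.0]
opening: 0.0155
grip_force: 20.0
```

Request:
carry_out --commands '[[[0.005,0,0],0,0],[[0.006,0,0],0,0],[[0.006,0,0],0,0],[[0.006,0,0],0,0],[[0.004,0,0],0,0],[[0.002,0,0],0,0],[[0,0,0],0,0],[[0,0,0],0,0]]'

```text
time: 5.5
tool_pos: [0.6323, 0.1226, 0.1409]
tool_rot: [3.142, -0.001, -3.141]
contact_force: [0.5, -0.1, 3.8]
opening: 0.0157
grip_force: 20.0
```

Request:
carry_out --commands '[[[0.0015,0,0],0,0],[[0.0015,0,0],0,0],[[0,0,0],0,0],[[0,0,0],0,0]]'

```text
time: 6.0
tool_pos: [0.6303, 0.1226, 0.1409]
tool_rot: [3.141, 0.002, -3.141]
contact_force: [5.4, 1.2, 1.5]
opening: 0.0157
grip_force: 20.0
```

```bash
python3 - <<'E'
from h import *
s=robot.observe(); print(s['tool_pos'],s['contact_force'])
p=robot.read_camera('side'); q=robot.read_camera('top')
a=cv2.resize(p['pixels'][140:280,190:390],(600,420))[:,:,::-1]
cv2.imwrite('pics/c2.png',a)
E
```

```text
[0.63033844 0.12259972 0.14092368] [5.37606983 1.17954388 1.46306809]
```

View pics/c2.png

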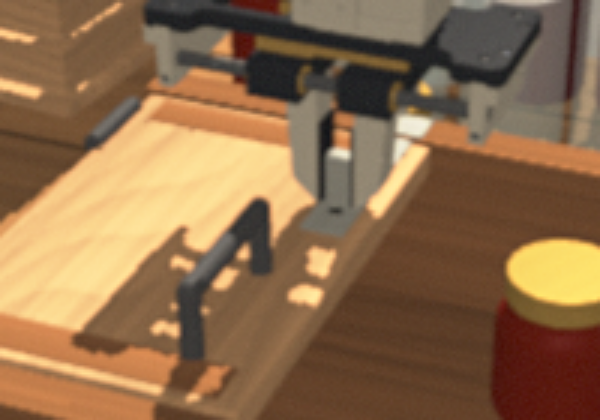

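The crop shows the thumb piece held between the fingers at the near end of its slot, and the force has risen to 5 N. So the bolt is fully drawn. I'll release it and go to the pull.

Request:
carry_out --commands '[[[0,0,0],0,0.5],[[0,0,0],0,0.5],[[0,0,0],0,0.5],[[0,0,-0.03],0,0.5],[[0,0,-0.04],0,0.5],[[0,0,0],0,0.5],[[0.038,0.005,0],0,0.5],[[0.038,0.005,0],0,0.5],[[0.038,0.0045,0],0,0.5],[[0,0,0],0,0.5],[[0,0,0.03],0,0.5],[[0,0,0.026],0,0.5],[[0,0,0],0,0.5],[[0,0,0],0,0.5],[[0,0,0],0,0],[[0,0,0],0,0],[[0,0,0],0,0],[[0,0,0],0,0]]' --newtons 30

```text
time: 8.35
tool_pos: [0.5157, 0.1379, 0.155]
tool_rot: [3.14, 0.001, 3.141]
contact_force: [0.8, 0.8, 0.1]
opening: 0.0115
grip_force: 30.1
```

```bash
python3 - <<'E'
from h import *
s=robot.observe(); p=s['tool_pos']; print(p,s['contact_force'],s['opening'],s['grip_force'])
a=np.linspace(0,1.45,21); f=lambda a:np.c_[-.14*np.cos(a)+.036*np.sin(a), .14*np.sin(a)+.036*np.cos(a)]
d=np.diff(f(a),axis=0); print([[0,round(y,4),round(-z,4)] for y,z in d])
E
```

```text
[0.51568395 0.13788243 0.15495076] [0.76455254 0.8105967  0.1002067 ] 0.01153234101423142 30.10790079832077
[[0, np.float64(0.003), np.float64(-0.01)], [0, np.float64(0.0037), np.float64(-0.0098)], [0, np.float64(0.0044), np.float64(-0.0095)], [0, np.float64(0.0051), np.float64(-0.0092)], [0, np.float64(0.0057), np.float64(-0.0088)], [0, np.float64(0.0063), np.float64(-0.0083)], [0, np.float64(0.0069), np.float64(-0.0079)], [0, np.float64(0.0075), np.float64(-0.0073)], [0, np.float64(0.008), np.float64(-0.0068)], [0, np.float64(0.0085), np.float64(-0.0062)], [0, np.float64(0.0089), np.float64(-0.0055)], [0, np.float64(0.0093), np.float64(-0.0049)], [0, np.float64(0.0096), np.float64(-0.0042)], [0, np.float64(0.0099), np.float64(-0.0035)], [0, np.float64(0.0101), np.float64(-0.0028)], [0, np.float64(0.0103), np.float64(-0.002)], [0, np.float64(0.0104), np.float64(-0.0013)], [0, np.float64(0.0105), np.float64(-0.0005)], [0, np.float64(0.0105), np.float64(0.0002)], [0, np.float64(0.0104), np.float64(0.001)]]
```

The bar is held at 11.5 mm opening. I'll start the arc with a few rows and check the force.

Request:
carry_out --commands '[[[0,0.003,-0.01],0,0],[[0,0.0037,-0.0098],0,0],[[0,0.0044,-0.0095],0,0],[[0,0.0051,-0.0092],0,0],[[0,0,0],0,0]]' --newtons 30

```text
time: 8.98
tool_pos: [0.5157, 0.1537, 0.1943]
tool_rot: [3.141, 0.001, -3.141]
contact_force: [1.4, 1.2, -2.4]
opening: 0.0108
grip_force: 30.0
```

```bash
python3 - <<'E'
from h import *
p=robot.read_camera('side')
cv2.imwrite('pics/c3.png',cv2.resize(p['pixels'][120:300,150:390],(720,540))[:,:,::-1])
E
```

```text
(no output)
```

View pics/c3.png

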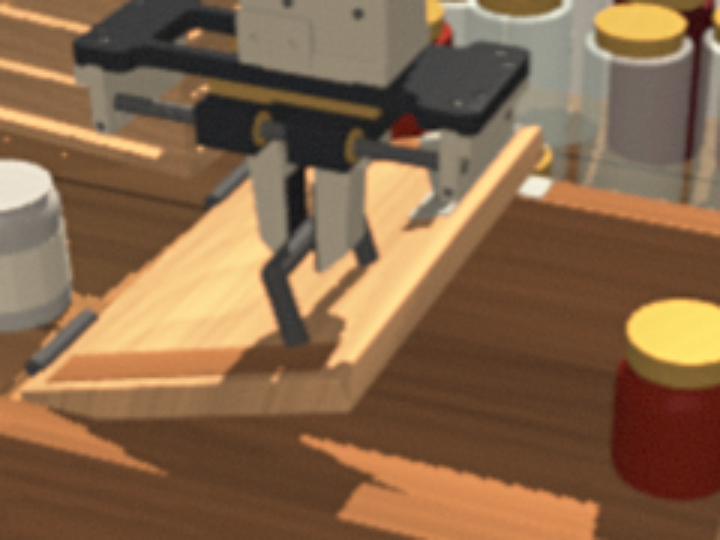

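```bash
python3 - <<'E'
from h import *
p=robot.read_camera('side'); print([(d['at'],d['p']) for d in robot.tip_of(p,'pull')][:2])
for a in (.15,.2,.25,.29,.33):
    c,s=np.cos(a),np.sin(a)
    print(a,proj(p,(.442,.276-.177*c,.118+.177*s)),proj(p,(.516,.276-.14*c+.036*s,.118+.14*s+.036*c)),proj(p,(.516,.1537,.1943)))
E
```

```text
[([252.0, 197.7], 0.8)]
0.15 [267.68393497 261.05357606] [261.37842276 208.7987343 ] [253.82726412 195.19094166]
0.2 [266.40551377 255.43683876] [259.26245478 204.38161599] [253.82726412 195.19094166]
0.25 [264.81079575 249.74215842] [256.92475105 199.98767026] [253.82726412 195.19094166]
0.29 [263.30707248 245.14145414] [254.89834178 196.49859042] [253.82726412 195.19094166]
0.33 [261.60117091 240.51036897] [252.7363172  193.04049931] [253.82726412 195.19094166]
```

Checked against the picture, the door is at about 0.29 rad, as planned, so the bar has not slipped. I'll continue the arc.

Request:
carry_out --commands '[[[0,0.0057,-0.0088],0,0],[[0,0.0063,-0.0083],0,0],[[0,0.0069,-0.0079],0,0],[[0,0.0075,-0.0073],0,0],[[0,0.008,-0.0068],0,0],[[0,0,0],0,0]]'

```text
time: 9.88
tool_pos: [0.5158, 0.1861, 0.2338]
tool_rot: [-3.138, 0.001, 3.142]
contact_force: [-1.8, -6.2, 5.1]
opening: 0.0109
grip_force: 30.0
```

Request:
carry_out --commands '[[[0,0.0075,-0.0072],0,0],[[0,0.0089,-0.0055],0,0],[[0,0.0093,-0.0049],0,0],[[0,0.0096,-0.0042],0,0],[[0,0,0],0,0]]'

```text
time: 10.5
tool_pos: [0.5159, 0.2213, 0.2568]
tool_rot: [-3.139, 0.003, 3.141]
contact_force: [-1.8, -7.7, 11.4]
opening: 0.0107
grip_force: 30.0
```

```bash
python3 - <<'E'
from h import *
p=robot.read_camera('side'); print([(d['at'],d['p']) for d in robot.tip_of(p,'pull')][:2])
cv2.imwrite('pics/c4.png',cv2.resize(p['pixels'][80:290,120:400],(800,600))[:,:,::-1])
t=robot.read_camera('top'); print([(d['at'],d['p']) for d in robot.tip_of(t,'pull')][:2])
for a in (.8,.85,.9,.95,1.,1.05):
    c,s=np.cos(a),np.sin(a)
    print(a,proj(p,(.442,.276-.177*c,.118+.177*s)),proj(p,(.516,.276-.14*c+.036*s,.118+.14*s+.036*c)),proj(p,(.516,.2213,.2568)))
E
```

```text
[([206.6, 148.7], 0.7)]
[]
0.8 [227.26806082 187.1453916 ] [218.67833598 157.1635476 ] [206.76603325 146.24355461]
0.85 [222.24216202 181.96665252] [214.32951768 154.11547782] [206.76603325 146.24355461]
0.9 [217.00271756 176.95897432] [209.89077071 151.25922485] [206.76603325 146.24355461]
0.95 [211.56700016 172.14111048] [205.37675444 148.60432531] [206.76603325 146.24355461]
1.0 [205.95336734 167.53112926] [200.80244448 146.15949232] [206.76603325 146.24355461]
1.05 [200.18115809 163.14628697] [196.18304909 143.93256744] [206.76603325 146.24355461]
```

View pics/c4.png

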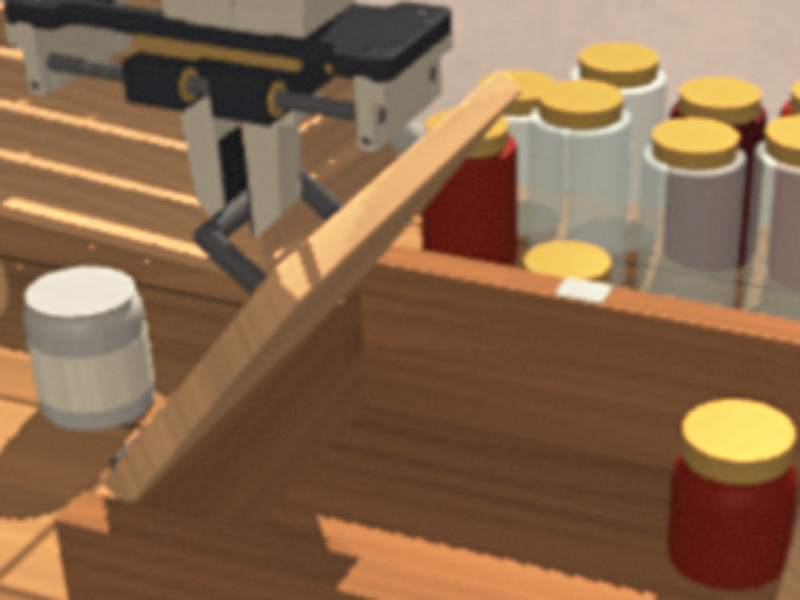

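The picture shows the door at about 0.9 rad with the bar still between the fingertips. I'll ease upward slightly and go on from the real angle.

Request:
carry_out --commands '[[[0,0.0082,-0.0055],0,0],[[0,0.0084,-0.0028],0,0],[[0,0.0085,-0.0023],0,0],[[0,0.0087,-0.0018],0,0],[[0,0,0],0,0]]'

```text
time: 11.32
tool_pos: [0.516, 0.256, 0.2682]
tool_rot: [-3.14, 0.002, 3.142]
contact_force: [0.4, -3.6, 4.6]
opening: 0.0107
grip_force: 30.0
```

Request:
carry_out --commands '[[[0,0.0087,-0.0015],0,0],[[0,0.0088,-0.001],0,0],[[0,0.0088,-0.0002],0,0],[[0,0.0088,0],0,0],[[0,0.0088,0.0005],0,0],[[0,0,0],0,0],[[0,0,0],0,0]]'

```text
time: 12.2
tool_pos: [0.5161, 0.3004, 0.2699]
tool_rot: [3.141, 0.002, -3.142]
contact_force: [2.6, -2.5, 5.6]
opening: 0.0109
grip_force: 30.0
```

```bash
python3 - <<'E'
from h import *
p=robot.read_camera('side'); print([(d['at'],d['p']) for d in robot.tip_of(p,'pull')][:2])
cv2.imwrite('pics/c5.png',cv2.resize(p['pixels'][40:280,60:380],(800,600))[:,:,::-1])
for a in (1.2,1.3,1.4,1.5,1.6):
    c,s=np.cos(a),np.sin(a)
    q=proj(p,(.442,.276-.177*c,.118+.177*s)); print(a,q,(q-[60,40])*2.5,proj(p,(.516,.276-.14*c+.036*s,.118+.14*s+.036*c)))
E
```

```text
[([154.4, 137.8], 0.87)]
1.2 [182.11871175 151.50048093] [305.29677937 278.75120231] [182.20812573 138.62377426]
1.3 [169.67182991 145.13165459] [274.17957477 262.82913647] [172.94757895 136.2754698 ]
1.4 [157.10917809 139.98300299] [242.77294522 249.95750746] [163.8717563  134.90571527]
1.5 [144.61047019 136.11781331] [211.52617547 240.29453327] [155.09459117 134.51876695]
1.6 [132.35122809 133.57492078] [180.87807022 233.93730195] [146.72227705 135.10351951]
```

View pics/c5.png

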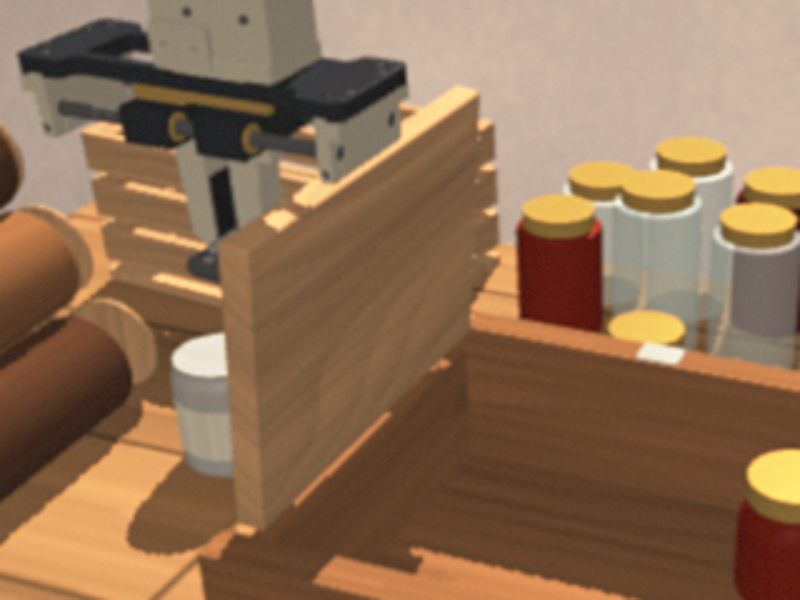

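The door stands upright, at about 1.45 rad in the picture. I'll open the fingers slightly and withdraw straight up.

Request:
carry_out --commands '[[[0,0,0],0,0.22],[[0,0,0],0,0.22],[[0,0,0],0,0.22],[[0,0,-0.01],0,0.22],[[0,0,-0.02],0,0.22],[[0,0,-0.03],0,0.22],[[0,0,-0.04],0,0.22],[[0,0,-0.03],0,0.22],[[0,0,0],0,0.22],[[0,0,0],0,0.22],[[0,0,0],0,0.22]]'

```text
time: 13.68
tool_pos: [0.5153, 0.3005, 0.3974]
tool_rot: [-3.141, -0.002, -3.141]
contact_force: [0.1, -0.4, -0.2]
opening: 0.02
grip_force: 0.0
```

```bash
python3 - <<'E'
from h import *
p=robot.read_camera('side'); t=robot.read_camera('top')
c=np.hstack([cv2.resize(p['pixels'][100:280,80:330],(400,288)),cv2.resize(t['pixels'][110:326,150:450],(400,288))])
cv2.imwrite('pics/c6.png',c[:,:,::-1]); s=robot.observe(); print(s['tool_pos'],s['contact_force'])
print([(d['at'],d['p']) for d in robot.tip_of(t,'jar_in')][:3],[(d['at'],d['p']) for d in robot.find_in(t,'bolt')][:2])
E
```

```text
[0.51537665 0.30057156 0.39776065] [-0.13586388  0.9083067   0.55984396]
[([435.9, 248.5], 0.76), ([430.4, 300.1], 0.72), ([337.4, 200.3], 0.61)] [([162.1, 183.6], 0.62)]
```

View pics/c6.png

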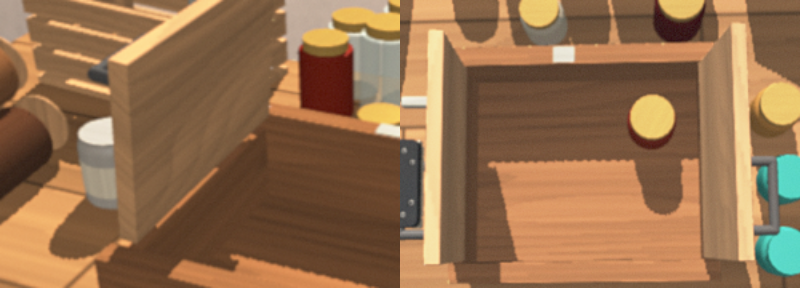

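The top view shows the door upright like the open one, the gripper clear of it, and the inner jar still at about (338,200).

```bash
python3 -c "
from cell import robot; print(robot.hand_in())"
```

```text
the job is handed in; nothing more can be done
None
```

The bolt is fully drawn, the bolted door stands at about 1.45 rad with the gripper clear of it, the inside jar has not visibly moved, and the job was handed in at about 14 s (the hand-in returned no verdict).

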